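# Face up the lamp carton and close its divider

### The arm

A 6-joint arm with a two-finger parallel gripper is mounted at the origin on the work surface. World frame = base frame: x ahead of the robot, y to its left, z up, the work surface at z = 0. Lengths are in m, angles in rad, forces in N, time in s.
With the tool pointing down it reaches from about 0.275 to 0.775 m from the base axis. Payload 14.6 kg.
Tool frame: the origin (TCP) lies midway between the tips of the shut fingers; the grasp point (between the pads) lies 19 mm behind it; z points along the fingers, x is the direction in which the jaws open and shut, and the axes are right-handed (so a half turn about z gives the same grasp; the last joint's range is limited). The gripper opens to 85 mm and grips with 20 to 120 N. Pads are 22 mm wide; open, the fingers measure 114 mm over their backs; the gripper's body (76 mm by 85 mm) begins 54 mm behind the grasp point. The pads swing forward as they close: fully open they stand 13 mm farther back than shut.
Start: joints at [0.968, 0.263, -0.048, 1.259, 0, 1.415], TCP at [0.227, 0.473, 0.231] pointing down, gripper open.
Joint ranges: [-2.65, 2.65], [-0.89, 1.7], [-1.18, 1.37], [-2.13, 2.11], [-1.35, 1.29], [-3.14, 3.14]. Speed limits (rad/s): [1.89, 1.89, 2.57, 2.79, 3.14, 3.14].

### API

Orientations are given as a unit quaternion [w, x, y, z].
In Python, from plant import get_state, get_image, close_job, boxes_of, cut_out gives the robot as it stands.
- The arm moves only by the tool drive_tool, never from a script. Its argument "deltas" is one flat list of numbers, 7 for each row, row after row: the closure, from -1 (fully open) to 1 (shut), then the shift along the tool's x, y, z in m, then the turn, a rotation vector about the tool's x, y, z in rad. In form: [gripper, tx, ty, tz, ax, ay, az, gripper, tx, ty, tz, ax, ay, az, ...]. A call has 1 to 12 rows; each row is the pose to reach, as a shift and turn from the pose measured when the call began, along the tool's axes at that moment; what a row does not reach only later rows make up. A row lasts 1/10 s, in which the tool goes at most 50 mm and 8.59 degrees, less where a joint would pass 70% of its speed; a pose out of reach is approached as far as the arm can. A call with a gripper value outside its range is refused whole. The fingers move at their own pace and stop on an object; the grip force is fixed at half the most. Time passes only in rows, so rows that repeat a pose let the fingers close. It gives the time, the measured TCP pose, the force and the opening at its end, in the units of the state.
- get_state(): the state, without advancing time (a new reading comes with each control period).
- get_image(name): name is "side" or "top" or "wrist"; returns a dict with "pixels" (400x640x3 uint8, red, green, blue), "fx", "fy", "cx", "cy" (pixels), "cam_to_world" (4x4, takes a point from camera to world coordinates). Camera axes: x right, y up, looking along -z (the intrinsics and any distortion apply to the point x, -y, -z); pixel columns grow to the right and rows downward; lengths in m; the calibration is good to about 2 mm. A picture is of the moment at which its call begins. There is no depth.
- close_job(): hands the job in, once; it reports no verdict.
Trained networks look in the newest picture that a camera, given by its name, has taken for a name from the list of things; names that differ only in an ending like _2 or _b are one class to them, and where a whole thing is asked for, a point or a joint stands for the part that bears it (a point fixed in the world has none). Each returns a list of dicts, best first, with "p" (0 to 1); they miss things now and then, are a little off and sometimes report something else, mostly with a low value. They report only what shows in the picture. A call takes as long as a camera call. They do not tell look-alikes from the thing itself.
- boxes_of(camera, name): "uv" ([column, row] in pixels, amid what is visible of it).
- cut_out(camera, name): "pixels" (400x640 bool, what is visible of it) and "uv" ([column, row] in pixels, amid what is visible of it).
The state is a dict: "time_s": time; "qpos": joint angles; "dq": joint speeds; "tau": joint torques, N m; "ee_pos": TCP position; "orientation": TCP orientation; "force": force on the tool from outside, world axes, zero at the start; "ft_torque": the same for the moment, N m; "opening": finger opening in m.
Only numpy, scipy, OpenCV 4.12 (cv2) and the standard library are available. Lean on these libraries where they do the work, as an engineer would, in place of code of your own. Each camera call takes 0.05 s, during which the arm holds its last target.

### The job

Face up the flat lamp carton that has been left standing back on the store shelf: without picking it up, push it from behind fully forward against the wire front fence, square to it, and push the loose right-hand divider along until the carton sits snugly between the two dividers. Leave the other goods as they are.

Things in the scene. Friction and masses are not known exactly. Their poses are not given: they have to be found in the camera images.
- shelf: Grey steel shelf on the plywood deck, fixed, 370 mm deep (x) by 665 mm wide (y), its flat top 30 mm above the origin. Origin: centre of its underside. -x is its front (robot's side), +y left seen from the robot, z up. Front fence, dividers and two end panels (y = +-332 mm) stand on it, the panels 60 mm high above the top; a wire rear stop at x = +181 mm is 30 mm high.
- fence (a point): The fixed wire fence along the shelf's front edge: this point is midway along it, at its foot on the shelf top, on the inner face that stops the goods (x = -178 mm, y = 0, z = 30 mm of the shelf). The fence runs along the shelf's y over its full width and is 40 mm high.
- fixed_divider (a point): The fixed left divider: a white upright plate 4 mm thick, 60 mm high above the shelf top, running front to back (x -170 to +170 mm of the shelf). This point is the middle of its right face at the top edge (x = 0, y = +58 mm, z = 90 mm of the shelf).
- carton: The carton to face up: flat cardboard box 90 mm deep (its x), 110 mm wide (its y), 60 mm high, 0.28 to 0.56 kg, loose. It stands on the shelf top 60 mm or more behind its place, turned by under 20 degrees, between the fixed and the sliding divider. Origin: centre of its underside; its -x side is the front face that belongs against the fence.
- divider (a joint): Position (m) of the sliding right divider, a white plate like the fixed one, clipped on the fence right of the carton. It stays parallel, slides sideways wherever it is pushed (about 2.5 N) and stays where it is left. At 0 its centre plane is at y = -175 mm of the shelf; the value grows to the left (+y), up to 0.15. At 0.121 it just touches a 110 mm wide box that stands against the fixed divider.
- divider_top (a point): Middle of the top edge of the sliding divider (4 mm thick, 60 mm high above the shelf top, x -170 to +170 mm of the shelf).
- bulb_box_a: Small cardboard carton, 60 x 60 x 70 mm high, one of three alike in the left-hand lane, left of the fixed divider; leave alone. Origin: centre of its underside.
- bulb_box_b: Small cardboard carton, 60 x 60 x 70 mm high, one of three alike in the left-hand lane, left of the fixed divider; leave alone. Origin: centre of its underside.
- junction_box: Square grey plastic junction box, 70 x 70 x 44 mm high, in the left-hand lane with the small cartons; leave alone. Origin: centre of its underside.
- timer_box: Low cardboard carton, 100 mm (x) by 60 mm (y) by 50 mm high, at the front of the right-hand lane near the right end panel; leave alone. Origin: centre of its underside.
- tape_roll: Brown roll of tape lying flat on the deck left of the shelf, 100 mm across, 48 mm high; leave alone. Origin: centre of its underside.
- marker: Black marker pen lying on the deck right of the shelf, 140 mm long, 17 mm thick; leave alone. Origin: underside, near its middle.
- bulb_box_c: Small cardboard carton, 60 x 60 x 70 mm high, one of three alike in the left-hand lane, left of the fixed divider; leave alone. Origin: centre of its underside.
- timer_box_b: A second low carton like timer_box, 100 x 60 x 50 mm high, behind it in the right-hand lane; leave alone. Origin: centre of its underside.
There are look-alikes about, which are no part of the job. Leave any orange look-alike of the carton alone.

How it is judged:
By the outcome, as a careful person would: the job done as asked, in the order asked, and still so for the second after the job is handed in, with the robot touching nothing.
It also fails if it takes over 42 s, if anything falls off the work surface, if the arm or the gripper's body presses on something with over 40 N, if the wrist force passes 120 N, or if a joint passes its speed limit or range.

## Working session

There is one attempt and no reset: what is moved stays moved. The work goes in short steps, Python scripts to look and compute and a tool call to move; the robot and the scene stay as the last step left them, time stands still between calls to the robot, and variables do not carry over. Pictures are saved under pics/ and viewed, and the job is handed in when it is done.

Besides the shell and the picture viewer there is one more tool, called after "Emit:" as a command line: name --argument value ..., lists and objects as JSON in quotes. drive_tool: Moves the arm, as the interface text tells. Its arguments: {"type":"object","properties":{"deltas":{"type":"array"}},"required":["deltas"]}

```bash
ls; mkdir -p pics
python3 - <<'E'
from plant import *
import cv2, numpy as np
s=get_state(); print({k:np.round(v,4).tolist() for k,v in s.items()})
for n in ["side","top","wrist"]:
    im=get_image(n); cv2.imwrite(f"pics/{n}0.png",im["pixels"][:,:,::-1]); 
    print(n,im["fx"],im["fy"],im["cx"],im["cy"],[k for k in im if k!="pixels"]); print(np.round(im["cam_to_world"],4).tolist())
    for t in ["carton","divider","fence","shelf","divider_top"]:
        try: print(t,[(np.round(b["uv"]).tolist(),round(b["p"],2)) for b in boxes_of(n,t)])
        except Exception as e: print(t,e)
E
```

```text
pics
{'time_s': 0.0, 'qpos': [0.9677, 0.2636, -0.0489, 1.2594, 0.0, 1.4155], 'dq': [0.0015, -0.0001, 0.0, -0.002, -0.0, 0.0], 'tau': [0.004, -63.7613, 38.4566, 0.0135, 0.0, 0.0], 'ee_pos': [0.2272, 0.473, 0.2308], 'orientation': [0.0002, 0.8465, 0.5325, -0.0005], 'force': [-0.7468, 0.1335, -0.0132], 'ft_torque': [0.0216, 0.0181, 0.0559], 'opening': 0.0852}
side 394.85610696998737 394.85610696998737 324.44325926700816 203.10571470589164 ['fx', 'fy', 'cx', 'cy', 'cam_to_world']
[[0.7743, 0.4084, -0.4835, -0.1734], [-0.6327, 0.518, -0.5757, -0.8267], [0.0154, 0.7516, 0.6594, 0.9901], [0.0, 0.0, 0.0, 1.0]]
carton [([220.0, 192.0], 0.96), ([354.0, 208.0], 0.95), ([361.0, 342.0], 0.73), ([331.0, 180.0], 0.68), ([310.0, 287.0], 0.56), ([350.0, 222.0], 0.48)]
divider [([378.0, 222.0], 0.57)]
fence [([348.0, 220.0], 0.69)]
shelf [([345.0, 222.0], 0.72)]
divider_top [([380.0, 220.0], 0.87)]
top 465.0698232348754 465.0698232348754 322.5496091075384 201.19875002417695 ['fx', 'fy', 'cx', 'cy', 'cam_to_world']
[[-0.0277, 0.9861, -0.1636, 0.1909], [-0.9996, -0.0274, 0.0043, -0.0292], [-0.0002, 0.1637, 0.9865, 1.7863], [0.0, 0.0, 0.0, 1.0]]
carton [([380.0, 265.0], 0.93), ([339.0, 172.0], 0.91), ([228.0, 258.0], 0.91)]
divider [([364.0, 162.0], 0.81)]
fence [([318.0, 176.0], 0.77)]
shelf [([321.0, 177.0], 0.97)]
divider_top [([359.0, 143.0], 0.81), ([324.0, 177.0], 0.72)]
wrist 284.037443902196 284.037443902196 322.86424839765743 200.61232828769215 ['fx', 'fy', 'cx', 'cy', 'cam_to_world']
[[0.434, -0.8612, -0.2647, 0.1584], [0.9009, 0.4144, 0.129, 0.5064], [-0.0014, -0.2944, 0.9557, 0.3742], [0.0, 0.0, 0.0, 1.0]]
carton [([247.0, 253.0], 0.75), ([170.0, 363.0], 0.72)]
divider []
fence [([174.0, 368.0], 0.55)]
shelf [([169.0, 364.0], 0.57)]
divider_top []
```

Run:
```python
import cv2
a=cv2.imread("pics/top0.png")[90:300,190:450]; cv2.imwrite("pics/top0c.png",cv2.resize(a,None,fx=2.8,fy=2.8,interpolation=cv2.INTER_CUBIC))
```

```text
(no output)
```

View pics/top0c.png

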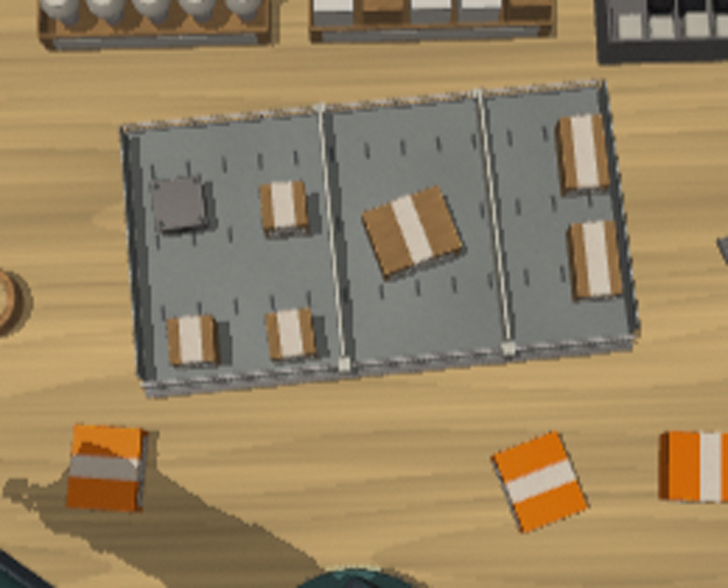

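View pics/side0.png

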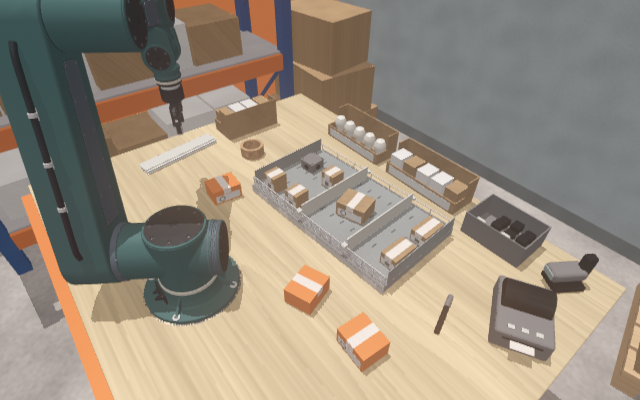

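The task carton is the brown flat box at top (339,172), standing between the two white dividers. The orange boxes at (228,258), (380,265) and about (440,256) stand on the deck and are the look-alikes. I'll enlarge this area to measure it.

Run:
```python
import cv2
im=cv2.imread("pics/top0.png")
def crop(n,r0,r1,c0,c1,f):
    a=cv2.resize(im[r0:r1,c0:c1],None,fx=f,fy=f,interpolation=cv2.INTER_CUBIC)
    for c in range(c0,c1,10): cv2.line(a,((c-c0)*f,0),((c-c0)*f,6),(0,0,255),1); cv2.putText(a,str(c),((c-c0)*f,16),0,.35,(0,0,255))
    for r in range(r0,r1,10): cv2.line(a,(0,(r-r0)*f),(6,(r-r0)*f),(0,0,255),1); cv2.putText(a,str(r),(8,(r-r0)*f+4),0,.35,(0,0,255))
    cv2.imwrite(n,a)
crop("pics/tA.png",115,235,230,330,5)
crop("pics/tB.png",115,235,295,425,5)
```

```text
(no output)
```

View pics/tA.png

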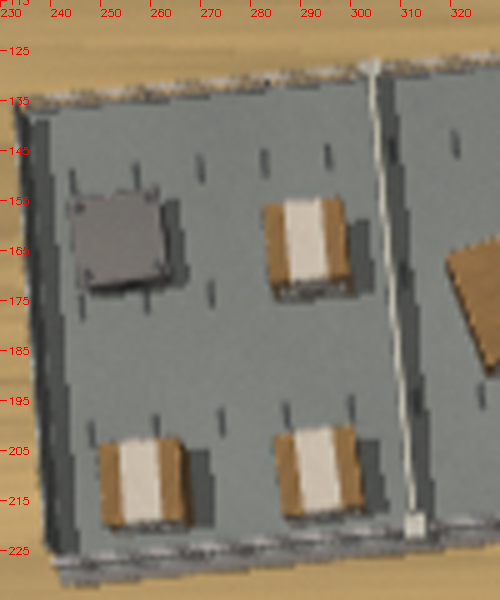

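View pics/tB.png

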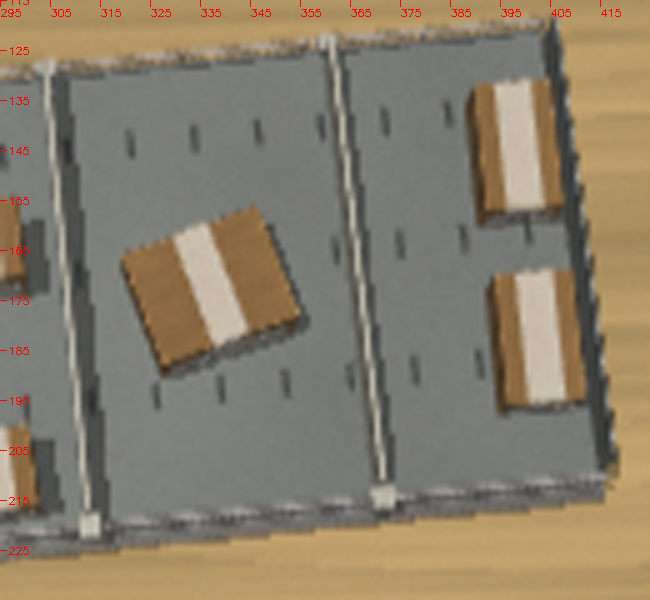

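```bash
cat > h.py <<'E'
import numpy as np, cv2
from scipy.optimize import least_squares
from scipy.spatial.transform import Rotation as R
TOP=dict(fx=465.0698,fy=465.0698,cx=322.5496,cy=201.19875,cam_to_world=np.array([[-0.0277, 0.9861, -0.1636, 0.1909], [-0.9996, -0.0274, 0.0043, -0.0292], [-0.0002, 0.1637, 0.9865, 1.7863], [0.0, 0.0, 0.0, 1.0]]))
def ray(im,uv,z):
    uv=np.atleast_2d(np.array(uv,float)); M=np.array(im["cam_to_world"])
    d=np.c_[(uv[:,0]-im["cx"])/im["fx"],-(uv[:,1]-im["cy"])/im["fy"],-np.ones(len(uv))]@M[:3,:3].T
    o=M[:3,3]; t=(z-o[2])/d[:,2]; return o+d*t[:,None]
def proj(im,P):
    P=np.atleast_2d(P); M=np.array(im["cam_to_world"]); c=(P-M[:3,3])@M[:3,:3]
    return np.c_[im["cx"]+im["fx"]*c[:,0]/-c[:,2], im["cy"]-im["fy"]*c[:,1]/-c[:,2]]
E
python3 - <<'E'
from h import *
z=.09
P=dict(fd_f=(313,219.5),fd_r=(304.6,128),sd_f=(371.6,213.8),sd_r=(361,123.4),lp_r=(233.2,136),lp_f=(240.5,226.5),rp_r=(405.6,119.4),rp_f=(417.4,209))
W={k:ray(TOP,v,z)[0] for k,v in P.items()}
for k in W: print(k,np.round(W[k],4))
for a in ["fd","sd","lp","rp"]:
    d=W[a+"_r"]-W[a+"_f"]; print(a,"len",np.linalg.norm(d),"yaw",np.degrees(np.arctan2(d[1],d[0])))
for e in "fr":
    d=W["lp_"+e]-W["rp_"+e]; print(np.linalg.norm(d), np.degrees(np.arctan2(-d[0],d[1])))
c=np.mean([W[k] for k in W if k[1]=='p'],0); print("centre",c)
# carton top corners
C=ray(TOP,[(319.5,166),(346.5,156.7),(355,178.5),(327.7,189.5)],.09); print(np.round(C,4), C.mean(0))
for i in range(4): d=C[(i+1)%4]-C[i]; print(np.linalg.norm(d),np.degrees(np.arctan2(d[1],d[0])))
E
```

```text
fd_f [4.051e-01 4.000e-04 9.000e-02]
fd_r [0.7557 0.0237 0.09  ]
sd_f [ 0.4202 -0.2158  0.09  ]
sd_r [ 0.7679 -0.1911  0.09  ]
lp_r [0.7317 0.2946 0.09  ]
lp_f [0.3866 0.2666 0.09  ]
rp_r [ 0.7791 -0.3615  0.09  ]
rp_f [ 0.4334 -0.3853  0.09  ]
fd len 0.3513926229173986 yaw 3.8102365863435166
sd len 0.3485969398246356 yaw 4.060536983664451
lp len 0.3462008468245749 yaw 4.641574992761607
rp len 0.3465356049270784 yaw 3.944949129157418
0.6535772374987872 4.10282673628254
0.6577874567515509 4.13320393259833
centre [ 0.58268481 -0.04643462  0.09      ]
[[ 0.6061 -0.0289  0.09  ]
 [ 0.6391 -0.1312  0.09  ]
 [ 0.5546 -0.1599  0.09  ]
 [ 0.5157 -0.0569  0.09  ]] [ 0.57886562 -0.09423359  0.09      ]
0.10755322858834937 -72.11022245463141
0.08924479806271532 -161.27921514456824
0.11005391810082826 110.6963039154544
0.0946301396083083 17.23928056232376
```

Emit:
drive_tool --deltas '[-0.3,-0.337,0.576,-0.06,0,0,-0.52,-0.3,-0.337,0.576,-0.06,0,0,-0.52,-0.3,-0.337,0.576,-0.06,0,0,-0.52,-0.3,-0.337,0.576,-0.06,0,0,-0.52,-0.3,-0.337,0.576,-0.06,0,0,-0.52,-0.3,-0.337,0.576,-0.06,0,0,-0.52,-0.3,-0.337,0.576,-0.06,0,0,-0.52,-0.3,-0.337,0.576,-0.06,0,0,-0.52,-0.3,-0.337,0.576,-0.06,0,0,-0.52,-0.3,-0.337,0.576,-0.06,0,0,-0.52,-0.3,-0.337,0.576,-0.06,0,0,-0.52,-0.3,-0.337,0.576,-0.06,0,0,-0.52]'

```text
time_s: 2.1
ee_pos: [0.5517, -0.0081, 0.2836]
orientation: [0.0, 0.681, 0.732, 0.0]
force: [0.5, 1.0, 0.6]
opening: 0.0556
```

Run:
```python
from plant import *
import cv2, numpy as np, pickle
im=get_image("wrist"); pickle.dump(im,open("w1.pkl","wb")); cv2.imwrite("pics/w1.png",im["pixels"][:,:,::-1])
s=get_state(); print({k:np.round(v,4).tolist() for k,v in s.items() if k in("ee_pos","orientation","time_s","opening","force")})
print([(np.round(b["uv"]).tolist(),round(b["p"],2)) for b in boxes_of("wrist","carton")])
```

```text
{'time_s': 2.15, 'ee_pos': [0.5552, -0.0133, 0.2829], 'orientation': [0.0011, 0.6823, 0.7311, -0.0004], 'force': [-3.0968, -6.2257, -3.3647], 'opening': 0.0553}
[([600.0, 8.0], 0.87), ([256.0, 195.0], 0.56)]
```

View pics/w1.png

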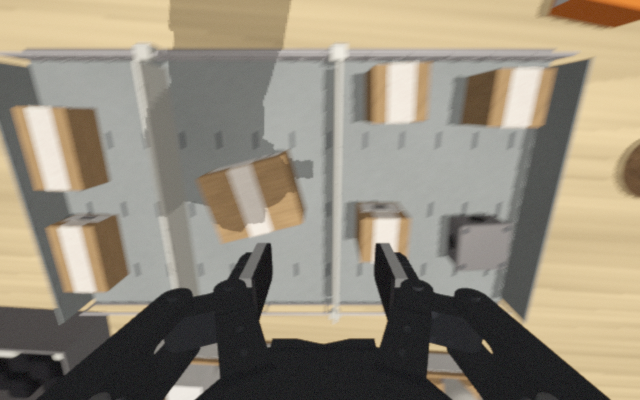

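The wrist view shows the brown carton at (252,197) between the sliding divider (about 160 px across) and the fixed divider (about 337). This is the same box picked out in the top view. Next I'll enlarge it to measure.

Run:
```python
import cv2
im=cv2.imread("pics/w1.png")
def crop(n,r0,r1,c0,c1,f):
    a=cv2.resize(im[r0:r1,c0:c1],None,fx=f,fy=f,interpolation=cv2.INTER_CUBIC)
    for c in range(c0,c1,10): cv2.line(a,((c-c0)*f,0),((c-c0)*f,6),(0,0,255),1); cv2.putText(a,str(c),((c-c0)*f,16),0,.35,(0,0,255))
    for r in range(r0,r1,10): cv2.line(a,(0,(r-r0)*f),(6,(r-r0)*f),(0,0,255),1); cv2.putText(a,str(r),(8,(r-r0)*f+4),0,.35,(0,0,255))
    cv2.imwrite(n,a)
crop("pics/w1a.png",30,180,120,370,3)
crop("pics/w1b.png",140,330,120,370,3)
```

```text
(no output)
```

View pics/w1a.png

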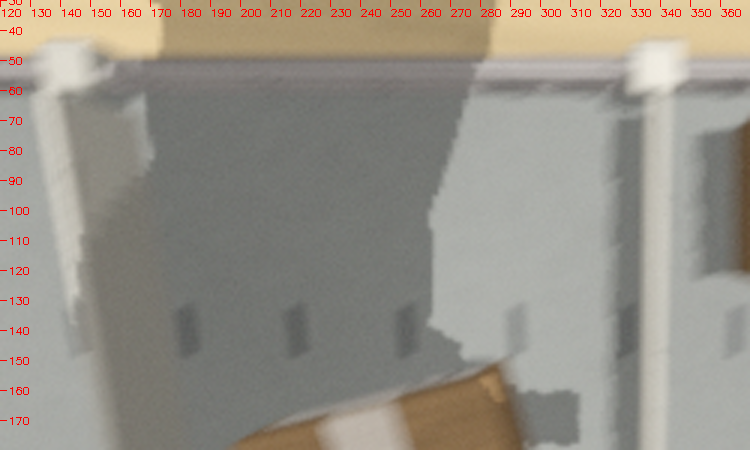

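View pics/w1b.png

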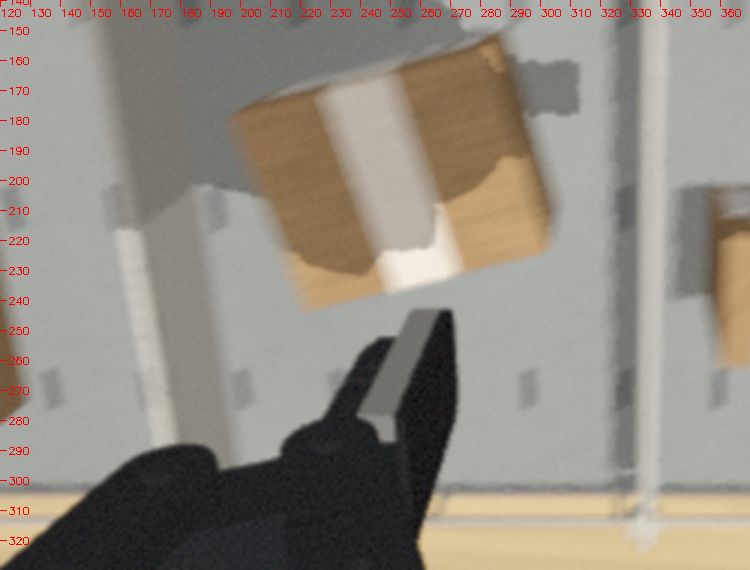

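Run:
```python
from plant import *
import cv2, numpy as np, pickle
im=get_image("wrist"); pickle.dump(im,open("w2.pkl","wb")); cv2.imwrite("pics/w2.png",im["pixels"][:,:,::-1])
s=get_state(); print({k:np.round(v,4).tolist() for k,v in s.items() if k in("ee_pos","orientation","time_s","opening","force")})
im=cv2.imread("pics/w2.png")
def crop(n,r0,r1,c0,c1,f):
    a=cv2.resize(im[r0:r1,c0:c1],None,fx=f,fy=f,interpolation=cv2.INTER_CUBIC)
    for c in range(c0,c1,10): cv2.line(a,((c-c0)*f,0),((c-c0)*f,6),(0,0,255),1); cv2.putText(a,str(c),((c-c0)*f,16),0,.35,(0,0,255))
    for r in range(r0,r1,10): cv2.line(a,(0,(r-r0)*f),(6,(r-r0)*f),(0,0,255),1); cv2.putText(a,str(r),(8,(r-r0)*f+4),0,.35,(0,0,255))
    cv2.imwrite(n,a)
crop("pics/w2a.png",30,180,120,370,3)
crop("pics/w2b.png",140,330,120,370,3)
```

```text
{'time_s': 2.25, 'ee_pos': [0.5521, -0.0083, 0.2826], 'orientation': [-0.0002, 0.6824, 0.731, -0.0002], 'force': [-0.2954, 0.0154, -0.2285], 'opening': 0.0554}
```

View pics/w2a.png

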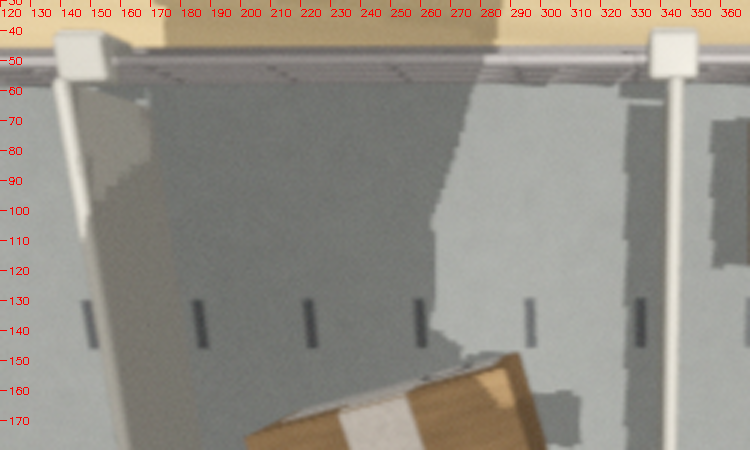

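View pics/w2b.png

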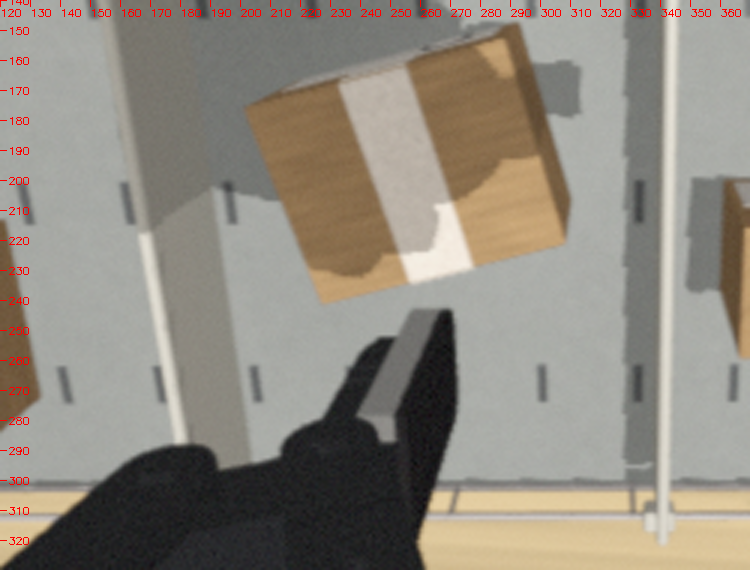

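```bash
cat > est.py <<'E'
from h import *
import pickle
im=pickle.load(open("w2.pkl","rb"))
F=ray(im,[(345,56.7),(343.7,150),(340,300)],.09)
S=ray(im,[(141,58.3),(148.3,106.7),(168.7,220),(180.3,286.7)],.09)
for L in (F,S):
    p=np.polyfit(L[:,0],L[:,1],1); print("line yaw",np.degrees(np.arctan(p[0])),"y at x=.58",np.polyval(p,.58)); print(np.round(L,4).tolist())
fe=ray(im,[(140+15,49.5),(330,49.5)],.07); print("fence top",np.round(fe,4).tolist(), np.degrees(np.arctan2(-(fe[1]-fe[0])[0],(fe[1]-fe[0])[1])))
fo=ray(im,[(200,57.5),(300,57.5)],.03); print("foot",np.round(fo,4).tolist())
C=ray(im,[(202.8,176),(288,153.3),(308.7,221),(227.3,241)],.09); print("carton",np.round(C,4).tolist(),C.mean(0))
for i in range(4): d=C[(i+1)%4]-C[i]; print(np.linalg.norm(d),np.degrees(np.arctan2(d[1],d[0])))
sp=np.array([.583,-.046]); y=np.radians(4.1); Rm=np.array([[np.cos(y),np.sin(y)],[-np.sin(y),np.cos(y)]])
for n,P in (("fixed",F),("slide",S),("fence",fe),("carton",C)): print(n,np.round((P[:,:2]-sp)@Rm.T,4).tolist())
E
python3 est.py
```

```text
line yaw 3.802632165088615 y at x=.58 0.015342563698078036
[[0.4181, 0.0043, 0.09], [0.5168, 0.0116, 0.09], [0.7223, 0.0247, 0.09]]
line yaw 4.015374846955736 y at x=.58 -0.20406818095438456
[[0.4342, -0.2138, 0.09], [0.4834, -0.2115, 0.09], [0.619, -0.2013, 0.09], [0.716, -0.1945, 0.09]]
fence top [[0.4215, -0.2088, 0.07], [0.4084, -0.0121, 0.07]] 3.7986547135525135
foot [[0.4206, -0.1748, 0.03], [0.4122, -0.0489, 0.03]]
carton [[0.5591, -0.155, 0.09], [0.525, -0.0534, 0.09], [0.6084, -0.0247, 0.09], [0.6431, -0.1283, 0.09]] [ 0.58390018 -0.09031951  0.09      ]
0.10715840076261009 108.54981147660538
0.0882019990295499 18.998945912764405
0.1092506718340304 -71.46276612727686
0.08818643371018513 -162.360389497214
fixed [[-0.1608, 0.0619], [-0.0619, 0.0622], [0.144, 0.0605]]
slide [[-0.1604, -0.1567], [-0.1112, -0.158], [0.0248, -0.1574], [0.122, -0.1576]]
fence [[-0.1727, -0.1508], [-0.1717, 0.0463]]
carton [[-0.0316, -0.107], [-0.0584, -0.0032], [0.0269, 0.0195], [0.0541, -0.0863]]
```

Emit:
drive_tool --deltas '[-0.3,-0.082,0.126,0.02,0,0,0,-0.3,-0.082,0.126,0.03,0,0,0,-0.3,-0.082,0.126,0.05,0,0,0,-0.3,-0.082,0.126,0.09,0,0,0,-0.3,-0.082,0.126,0.13,0,0,0,-0.3,-0.082,0.126,0.17,0,0,0,-0.3,-0.082,0.126,0.21,0,0,0,-0.3,-0.082,0.126,0.23,0,0,0,-0.3,-0.082,0.126,0.238,0,0,0,-0.3,-0.082,0.126,0.238,0,0,0]'

```text
time_s: 3.25
ee_pos: [0.6828, -0.0806, 0.0443]
orientation: [-0.001, 0.682, 0.731, -0.0]
force: [-0.6, 0.3, 0.1]
opening: 0.0556
```

```bash
cat > look.py <<'E'
from plant import *
import cv2, numpy as np, pickle, sys
n=sys.argv[1]; cams=sys.argv[2:] or ["wrist"]
for c in cams:
    im=get_image(c); pickle.dump(im,open(f"{c}{n}.pkl","wb")); cv2.imwrite(f"pics/{c}_{n}.png",im["pixels"][:,:,::-1])
s=get_state(); print({k:np.round(v,4).tolist() for k,v in s.items() if k in("ee_pos","orientation","time_s","opening","force")})
E
python3 look.py a wrist
```

```text
{'time_s': 3.3, 'ee_pos': [0.6835, -0.0809, 0.0454], 'orientation': [0.0, 0.6822, 0.7312, -0.0], 'force': [-0.185, 0.86, 0.6422], 'opening': 0.0558}
```

View pics/wrist_a.png

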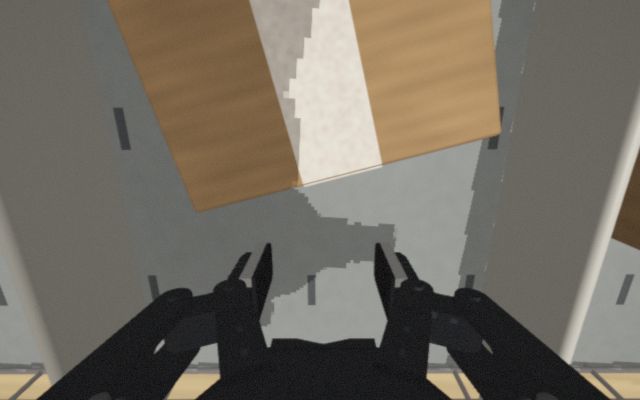

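Emit:
drive_tool --deltas '[-0.3,0,-0.018,0,0,0,0,-0.3,0,-0.032,0,0,0,0,-0.3,0,-0.044,0,0,0,0,-0.3,0,-0.056,0,0,0,0,-0.3,0,-0.068,0,0,0,0,-0.3,0,-0.08,0,0,0,0,-0.3,0,-0.092,0,0,0,0,-0.3,0,-0.104,0,0,0,0,-0.3,0,-0.116,0,0,0,0,-0.3,0,-0.126,0,0,0,0,-0.3,0,-0.136,0,0,0,0,-0.3,0,-0.142,0,0,0,0]'

```text
time_s: 4.5
ee_pos: [0.5434, -0.0911, 0.0474]
orientation: [0.002, 0.682, 0.731, 0.001]
force: [6.6, 0.5, 4.7]
opening: 0.0557
```

```bash
python3 look.py b wrist top; python3 -c "
import cv2
a=cv2.imread('pics/top_b.png')[110:240,225:425]; cv2.imwrite('pics/top_bc.png',cv2.resize(a,None,fx=4,fy=4,interpolation=cv2.INTER_CUBIC))"
```

```text
{'time_s': 4.6, 'ee_pos': [0.5425, -0.0911, 0.047], 'orientation': [0.0014, 0.6822, 0.7312, 0.0006], 'force': [0.2466, -0.675, 7.164], 'opening': 0.0557}
```

View pics/wrist_b.png

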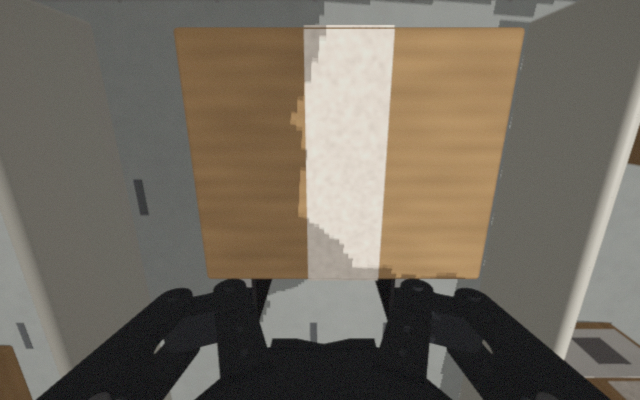

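View pics/top_bc.png

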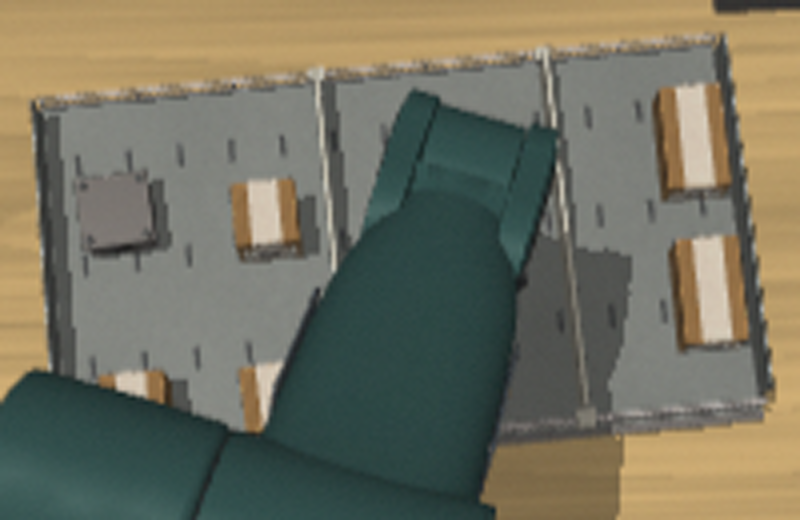

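```bash
cat > loc.py <<'E'
from h import *
sp=np.array([.585,-.046]); y=np.radians(4.0); Rm=np.array([[np.cos(y),np.sin(y)],[-np.sin(y),np.cos(y)]])
def sh(P): return np.round((np.atleast_2d(P)[:,:2]-sp)@Rm.T,4).tolist()
E
python3 - <<'E'
from loc import *
import pickle
im=pickle.load(open("wristb.pkl","rb"))
C=ray(im,[(209,278),(480,278),(522,29),(175,29)],.09); print(sh(C)); 
for i in range(4): d=C[(i+1)%4]-C[i]; print(np.linalg.norm(d),np.degrees(np.arctan2(d[1],d[0])))
print("tcp",sh([.5425,-.0911]))
print("fixed",sh(ray(im,[(635,115),(572,350)],.09)),"slide",sh(ray(im,[(0,185),(60,380)],.09)))
E
python3 -c "
import cv2
a=cv2.imread('pics/wrist_b.png')[220:330,150:500]; cv2.imwrite('pics/wbc.png',cv2.resize(a,None,fx=2.2,fy=2.2,interpolation=cv2.INTER_CUBIC))"
```

```text
[[-0.0577, -0.0874], [-0.0577, 0.0217], [-0.146, 0.0203], [-0.1462, -0.0873]]
0.10916055066919572 94.01877977726303
0.088293911406165 -175.06480276002603
0.10755959304440373 -86.12031729126512
0.08854394212066695 3.896403797611694
tcp [[-0.0455, -0.042]]
fixed [[-0.1204, 0.0635], [-0.0214, 0.068]] slide [[-0.0964, -0.1588], [-0.0038, -0.1627]]
```

View pics/wbc.png

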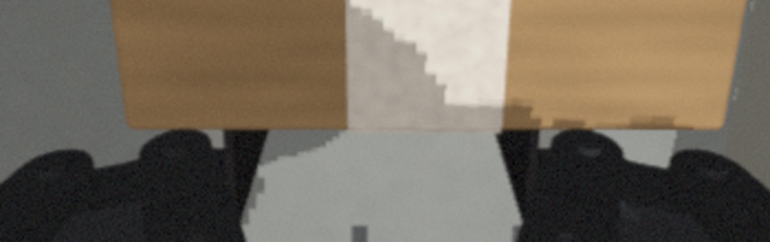

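Emit:
drive_tool --deltas '[-0.3,0,-0.006,-0.002,0,0,0,-0.3,0,-0.013,-0.003,0,0,0,-0.3,0,-0.019,-0.003,0,0,0,-0.3,0,-0.024,-0.003,0,0,0,-0.3,0,-0.027,-0.003,0,0,0]'

```text
time_s: 5.1
ee_pos: [0.5188, -0.0926, 0.0511]
orientation: [0.004, 0.682, 0.731, 0.004]
force: [29.6, 12.2, -0.5]
opening: 0.0555
```

```bash
python3 look.py c wrist; python3 -c "
import cv2
a=cv2.imread('pics/wrist_c.png'); cv2.imwrite('pics/wcc.png',cv2.resize(a,(800,500),interpolation=cv2.INTER_CUBIC))"
```

```text
{'time_s': 5.15, 'ee_pos': [0.5188, -0.0926, 0.0512], 'orientation': [0.0038, 0.682, 0.7314, 0.0039], 'force': [19.8932, 9.3276, -1.9414], 'opening': 0.0555}
```

View pics/wcc.png

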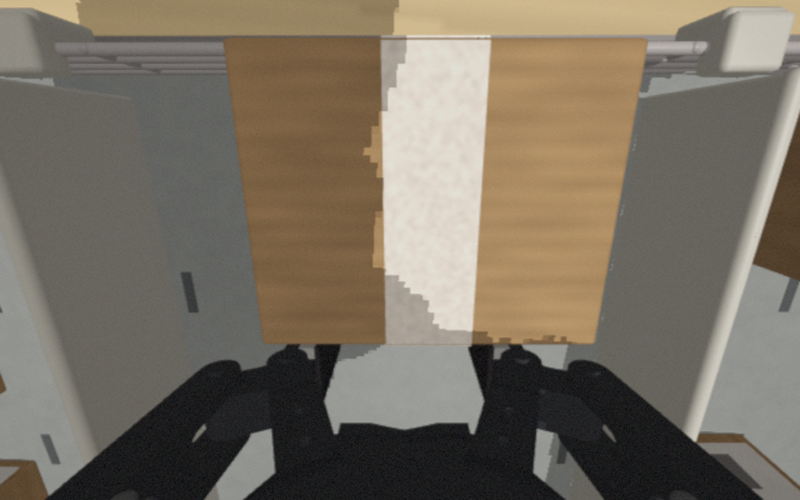

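Run:
```python
from loc import *
import pickle
print("timers L edge",sh(ray(TOP,[(389.5,136),(391.5,159),(393,172),(395.5,196)],.08)))
im=pickle.load(open("w2.pkl","rb"))
im2=pickle.load(open("wristc.pkl","rb"))
C=ray(im2,np.array([(262,343),(595,343),(645,38),(225,38)])*.8,.09); print("carton",sh(C))
fe=ray(im2,np.array([(100,46),(690,48)])*.8,.07); print("fence top wire",sh(fe))
# target tcp
T=sp+np.array([-0.06,-.190])@Rm; print("target",T)
p=np.array([.5188,-.0926]); q=[.0,.682,.7314,0]; yaw=2*np.arctan2(.7314,.682); print(np.degrees(yaw))
d=T-p; print("tx,ty",d@[np.cos(yaw),np.sin(yaw)], d@[np.sin(yaw),-np.cos(yaw)])
```

```text
timers L edge [[0.1154, -0.2611], [0.0252, -0.2577], [-0.0253, -0.2572], [-0.1171, -0.2553]]
carton [[-0.0819, -0.0885], [-0.0819, 0.0222], [-0.1712, 0.0205], [-0.1714, -0.087]]
fence top wire [[-0.174, -0.1348], [-0.1732, 0.0468]]
target [ 0.53839989 -0.23972256]
94.00348071665088
tx,ty -0.1481319578766443 0.00928039280941923
```

Emit:
drive_tool --deltas '[-0.3,0,0.01,0,0,0,0,-0.3,0,0.025,0,0,0,0,-0.3,0,0.03,-0.04,0,0,0,-0.3,0,0.03,-0.09,0,0,0,1,0,0.03,-0.13,0,0,0,1,-0.03,0.02,-0.14,0,0,0.15,1,-0.07,0.009,-0.14,0,0,0.3,1,-0.11,0.009,-0.14,0,0,0.45,1,-0.153,0.009,-0.14,0,0,0.6,1,-0.153,0.009,-0.14,0,0,0.74,1,-0.153,0.009,-0.14,0,0,0.89,1,-0.153,0.009,-0.14,0,0,1.03]'

```text
time_s: 6.35
ee_pos: [0.5364, -0.245, 0.1908]
orientation: [0.001, 0.955, 0.297, 0.005]
force: [-0.9, -0.7, -0.3]
opening: -0.0003
```

```bash
python3 look.py d wrist
python3 - <<'E'
from loc import *
from plant import get_state
s=get_state(); p=np.array(s["ee_pos"]); M=R.from_quat(np.roll(s["orientation"],-1)); A=M.as_matrix()
T=np.array([*(sp+np.array([-0.06,-.195])@Rm),.045]); print("shift tool",np.round((T-p)@A,4))
y=np.radians(4.0); tgt=np.array([[np.cos(y),np.sin(y),0],[np.sin(y),-np.cos(y),0],[0,0,-1]]).T
print("rotvec",np.round((M.inv()*R.from_matrix(tgt)).as_rotvec(),3))
E
```

```text
{'time_s': 6.4, 'ee_pos': [0.5364, -0.2448, 0.1909], 'orientation': [0.0008, 0.956, 0.2934, 0.0047], 'force': [-0.1053, -0.0885, 1.1952], 'opening': -0.0001}
shift tool [0.0008 0.0006 0.1459]
rotvec [ 0.002 -0.009  0.526]
```

View pics/wrist_d.png

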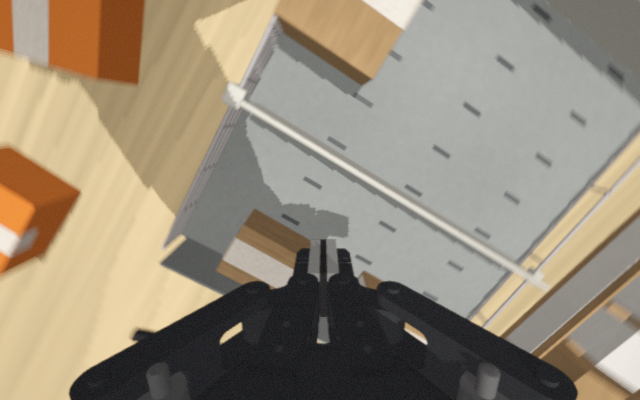

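Emit:
drive_tool --deltas '[1,0.001,0.001,0,0,0,0.15,1,0.001,0.001,0,0,0,0.3,1,0.001,0.001,0.01,0,0,0.45,1,0.001,0.001,0.04,0,-0.009,0.526,1,0.001,0.001,0.08,0,-0.009,0.526,1,0.001,0.001,0.12,0,-0.009,0.526,1,0.001,0.001,0.14,0,-0.009,0.526,1,0.001,0.001,0.145,0,-0.009,0.526,1,0.001,0.001,0.145,0,-0.009,0.526]'

```text
time_s: 7.3
ee_pos: [0.5389, -0.2447, 0.0457]
orientation: [0.001, 0.999, 0.036, -0.0]
force: [0.7, -0.8, -0.3]
opening: -0.0002
```

```bash
python3 look.py e wrist; python3 -c "
from loc import *
from plant import get_state
print(sh(get_state()['ee_pos']))"
```

```text
{'time_s': 7.35, 'ee_pos': [0.5394, -0.2451, 0.0466], 'orientation': [0.0011, 0.9994, 0.0353, 0.0006], 'force': [0.3734, -0.5458, -0.5945], 'opening': 0.0001}
[[-0.0594, -0.1954]]
```

View pics/wrist_e.png

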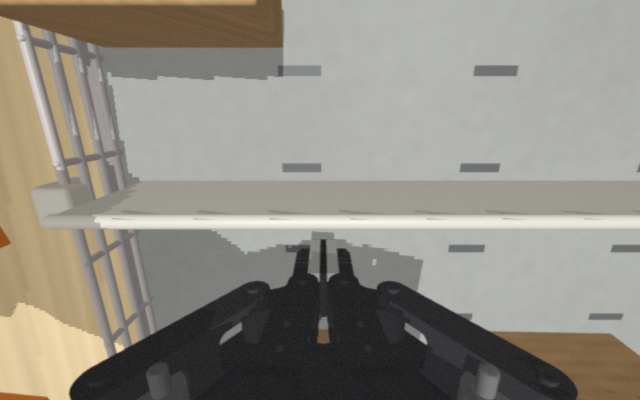

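Emit:
drive_tool --deltas '[1,0,-0.012,0,0,0,0,1,0,-0.022,0,0,0,0,1,0,-0.032,0,0,0,0,1,0,-0.044,0,0,0,0,1,0,-0.056,0,0,0,0,1,0,-0.068,0,0,0,0,1,0,-0.078,0,0,0,0,1,0,-0.086,0,0,0,0,1,0,-0.092,0,0,0,0,1,0,-0.098,0,0,0,0,1,0,-0.104,0,0,0,0,1,0,-0.11,0,0,0,0]'

```text
time_s: 8.55
ee_pos: [0.5316, -0.1355, 0.0464]
orientation: [0.002, 0.999, 0.035, 0.001]
force: [-0.4, -7.1, 1.6]
opening: -0.0002
```

```bash
python3 look.py f wrist; python3 -c "
from loc import *
from plant import get_state
print(sh(get_state()['ee_pos']))"
```

```text
{'time_s': 8.6, 'ee_pos': [0.5315, -0.1347, 0.0464], 'orientation': [0.0013, 0.9994, 0.0353, 0.0006], 'force': [-0.4125, -1.9843, 0.4799], 'opening': 0.0}
[[-0.0595, -0.0847]]
```

View pics/wrist_f.png

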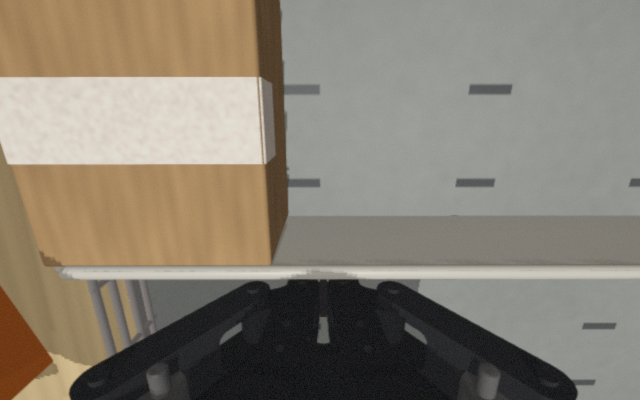

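Emit:
drive_tool --deltas '[1,0,-0.004,0,0,0,0,1,0,-0.008,0,0,0,0,1,0,-0.011,0,0,0,0,1,0,-0.013,0,0,0,0]'

```text
time_s: 9.0
ee_pos: [0.5306, -0.1219, 0.0463]
orientation: [0.002, 0.999, 0.035, 0.0]
force: [0.7, -6.5, 0.3]
opening: -0.0
```

Emit:
drive_tool --deltas '[1,0,-0.002,0,0,0,0,1,0,-0.003,0,0,0,0,1,0,-0.003,0,0,0,0]'

```text
time_s: 9.3
ee_pos: [0.5304, -0.1191, 0.0463]
orientation: [0.002, 0.999, 0.035, 0.0]
force: [0.4, -5.5, 1.6]
opening: -0.0005
```

Emit:
drive_tool --deltas '[1,0,-0.001,0,0,0,0,1,0,-0.002,0,0,0,0]'

```text
time_s: 9.5
ee_pos: [0.5304, -0.1184, 0.0464]
orientation: [0.003, 0.999, 0.035, 0.0]
force: [-0.6, -18.0, -0.0]
opening: 0.0
```

```bash
python3 look.py g wrist side top; python3 -c "
from loc import *
from plant import get_state
print(sh(get_state()['ee_pos']))
import cv2
a=cv2.imread('pics/side_g.png')[130:300,240:470]; cv2.imwrite('pics/sgc.png',cv2.resize(a,None,fx=3.4,fy=3.4,interpolation=cv2.INTER_CUBIC))"
```

```text
{'time_s': 9.65, 'ee_pos': [0.5304, -0.1184, 0.0464], 'orientation': [0.0031, 0.9994, 0.0346, 0.0003], 'force': [-0.3951, -12.2852, 1.7966], 'opening': -0.0001}
[[-0.0596, -0.0684]]
```

View pics/wrist_g.png

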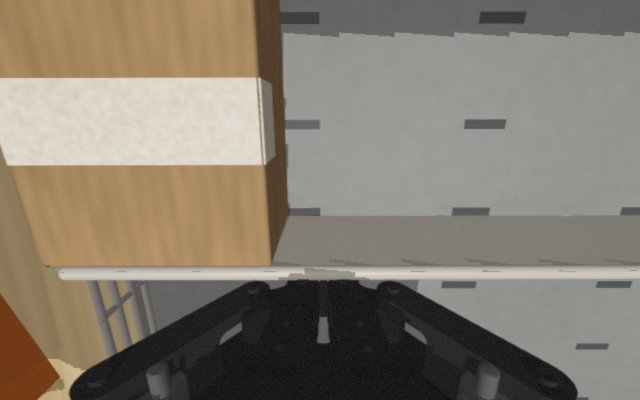

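View pics/sgc.png

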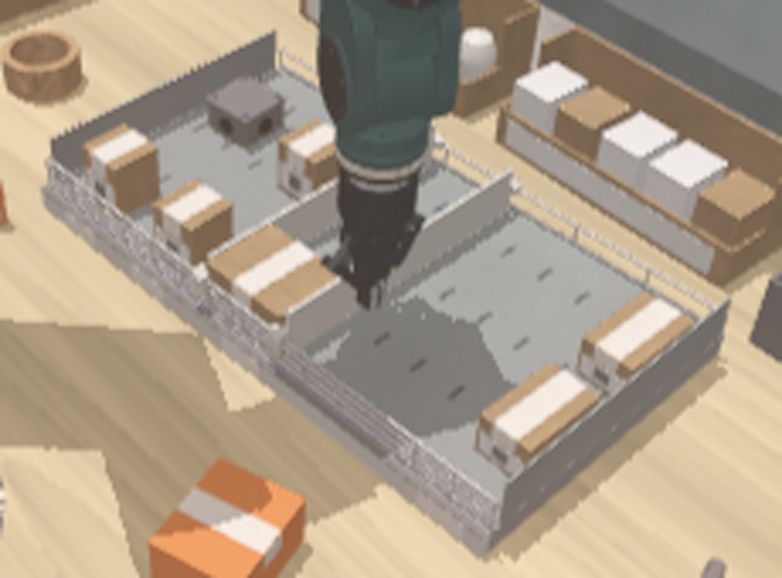

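Emit:
drive_tool --deltas '[1,0,0.01,0,0,0,0,1,0,0.03,0,0,0,0,1,0,0.03,-0.04,0,0,0,1,0,0.03,-0.09,0,0,0,1,-0.03,0.03,-0.14,0,0,0,1,-0.06,0.03,-0.17,0,0,0,1,-0.06,0.03,-0.17,0,0,0,1,-0.06,0.03,-0.17,0,0,0]'

```text
time_s: 10.45
ee_pos: [0.4724, -0.1517, 0.217]
orientation: [0.003, 0.999, 0.034, 0.001]
force: [0.4, -0.3, -0.8]
opening: 0.0001
```

```bash
python3 look.py i wrist; python3 -c "
import cv2
a=cv2.imread('pics/wrist_i.png'); cv2.imwrite('pics/wi.png',cv2.resize(a,(800,500),interpolation=cv2.INTER_CUBIC))"
```

```text
{'time_s': 10.5, 'ee_pos': [0.4725, -0.1515, 0.216], 'orientation': [0.0028, 0.9994, 0.0344, 0.0003], 'force': [-0.4468, -0.4365, -0.9248], 'opening': -0.0001}
```

View pics/wi.png

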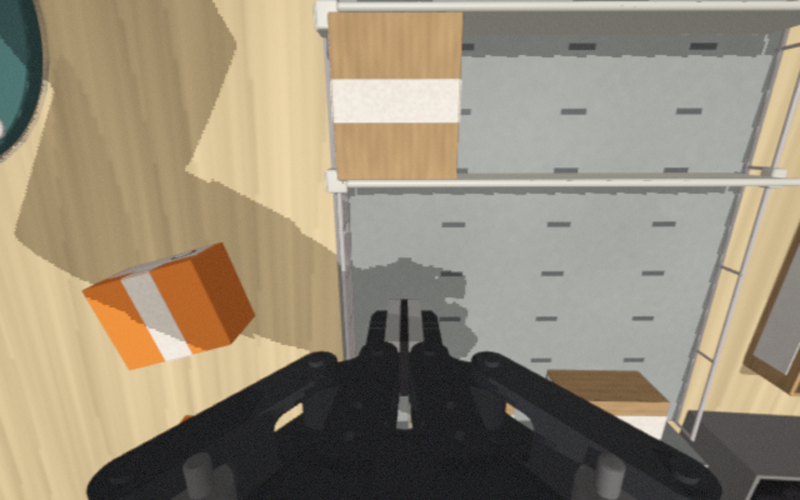

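```bash
python3 -c "
import cv2
a=cv2.imread('pics/wrist_i.png')[0:160,245:385]
f=5
a=cv2.resize(a,None,fx=f,fy=f,interpolation=cv2.INTER_CUBIC)[:, :]
for c in range(250,385,10): cv2.putText(a,str(c),((c-245)*f,790),0,.35,(0,0,255)); cv2.line(a,((c-245)*f,770),((c-245)*f,778),(0,0,255))
cv2.imwrite('pics/wi2.png',cv2.resize(a,None,fx=.75,fy=.75,interpolation=cv2.INTER_AREA))"
```

```text
(no output)
```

View pics/wi2.png

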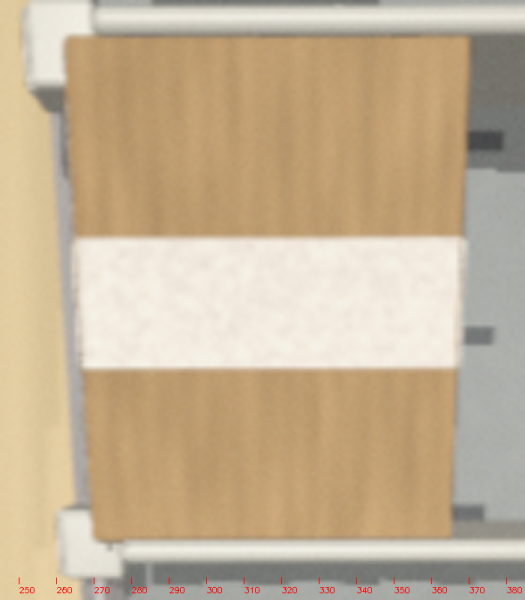

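Run:
```python
from loc import *
import pickle
im=pickle.load(open("wristi.pkl","rb"))
f=lambda p:[(245+u/3.75,v/3.75) for u,v in p]
C=ray(im,f([(66,36),(469,36),(452,537),(94,537)]),.09); print(sh(C))
for i in range(4): d=C[(i+1)%4]-C[i]; print(round(np.linalg.norm(d),4),np.degrees(np.arctan2(d[1],d[0])))
print("fence wire centre z.07",sh(ray(im,f([(62,160),(80,480)]),.07)))
print("fixed top",sh(ray(im,f([(120,18),(500,18)]),.09)),"slide",sh(ray(im,f([(150,550),(500,550)]),.09)))
```

```text
[[-0.1699, 0.0584], [-0.0817, 0.0582], [-0.0808, -0.0499], [-0.1701, -0.0496]]
0.0882 3.886837161237578
0.1081 -85.51135127601118
0.0893 -176.14399885137394
0.108 93.89973049099054
fence wire centre z.07 [[-0.1762, 0.0383], [-0.1765, -0.037]]
fixed top [[-0.1579, 0.0617], [-0.0751, 0.0616]] slide [[-0.1562, -0.0529], [-0.0687, -0.0531]]
```

```bash
cat > go.py <<'E'
from loc import *
from plant import get_state
import sys
x,y_,z,yw=map(float,sys.argv[1:])
s=get_state(); p=np.array(s["ee_pos"]); M=R.from_quat(np.roll(s["orientation"],-1)); A=M.as_matrix()
T=np.array([*(sp+np.array([x,y_])@Rm),z]); print("now",sh(p),p[2],"shift tool",np.round((T-p)@A,4))
y=np.radians(yw); tgt=np.array([[np.cos(y),np.sin(y),0],[np.sin(y),-np.cos(y),0],[0,0,-1]]).T
print("rotvec",np.round((M.inv()*R.from_matrix(tgt)).as_rotvec(),3))
E
python3 go.py -0.03 0.003 0.16 94
```

```text
now [[-0.1196, -0.0974]] 0.2160135006032051 shift tool [ 0.0895 -0.1008  0.0555]
rotvec [ 0.005  0.004 -1.572]
```

Emit:
drive_tool --deltas '[0.2,0.02,-0.02,0,0,0,-0.14,0.2,0.04,-0.04,0,0,0,-0.28,0.2,0.06,-0.06,0,0,0,-0.42,0.2,0.09,-0.1,0,0,0,-0.57,0.2,0.09,-0.1,0.01,0,0,-0.72,0.2,0.09,-0.1,0.02,0,0,-0.87,0.2,0.09,-0.1,0.03,0,0,-1.02,0.2,0.09,-0.1,0.04,0,0,-1.17,0.2,0.09,-0.1,0.05,0,0,-1.32,0.2,0.09,-0.1,0.055,0,0,-1.46,0.2,0.09,-0.1,0.055,0.005,0.004,-1.572,0.2,0.09,-0.1,0.055,0.005,0.004,-1.572]'

```text
time_s: 11.7
ee_pos: [0.5553, -0.0455, 0.1585]
orientation: [-0.002, 0.681, 0.732, -0.001]
force: [-0.0, 0.0, -0.5]
opening: 0.0342
```

```bash
python3 look.py j wrist; python3 go.py -0.03 0.003 0.16 94; python3 -c "
import cv2
a=cv2.imread('pics/wrist_j.png'); cv2.imwrite('pics/wj.png',cv2.resize(a,(800,500),interpolation=cv2.INTER_CUBIC))
a=a[20:170,200:450];cv2.imwrite('pics/wj2.png',cv2.resize(a,None,fx=3,fy=3,interpolation=cv2.INTER_CUBIC))"
```

```text
{'time_s': 11.75, 'ee_pos': [0.5554, -0.0456, 0.1589], 'orientation': [-0.0012, 0.6827, 0.7307, -0.0006], 'force': [0.392, 0.2887, 0.1028], 'opening': 0.0343}
now [[-0.0295, 0.0025]] 0.15893573609940911 shift tool [ 0.0005 -0.0005 -0.0011]
rotvec [-0.003 -0.001 -0.002]
```

View pics/wj.png

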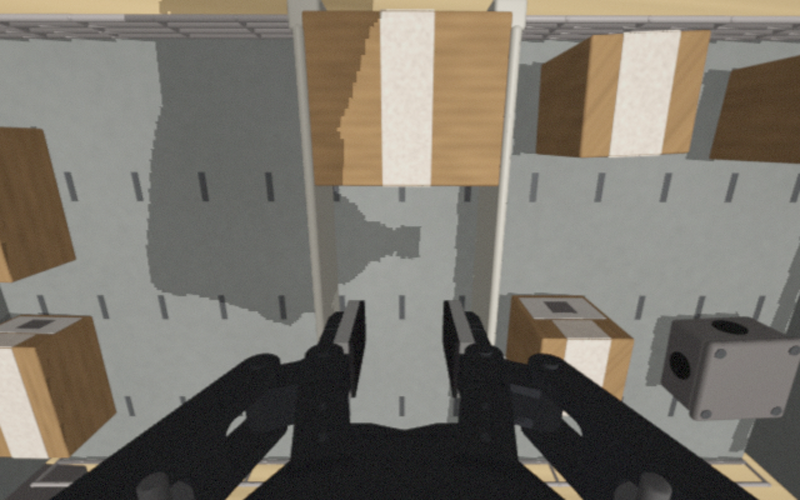

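View pics/wj2.png

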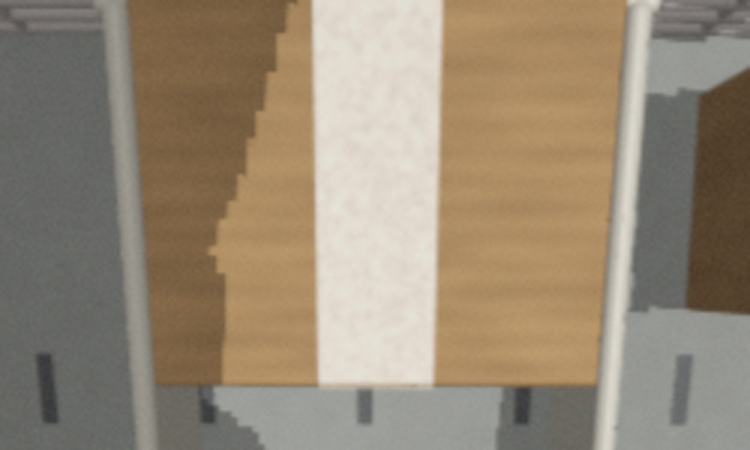

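Run:
```python
from loc import *
import pickle
im=pickle.load(open("wristj.pkl","rb"))
k=.8
print("carton",sh(ray(im,np.array([(303,11),(512,11),(498,186),(316,186)])*k,.09)))
print("fence top wire",sh(ray(im,np.array([(200,19),(600,18)])*k,.07)))
a=im["pixels"]; print(a[4:40,130].mean(1).astype(int)); print(a[4:20,300].astype(int).tolist())
b=pickle.load(open("wristc.pkl","rb"))["pixels"]; print(b[24:64,130].mean(1).astype(int)); print(b[24:40,300].mean(1).astype(int))
```

```text
carton [[-0.1706, -0.0491], [-0.1707, 0.0589], [-0.0811, 0.0587], [-0.081, -0.0487]]
fence top wire [[-0.1727, -0.113], [-0.1735, 0.1146]]
[131 132 132 133 133 132 131 128 123 126 119 114 101  91  86  89  96  97
 103 121 117 108  98 111 115 107  95  96  99 100 102  99 100  99 101 101]
[[199, 178, 137], [197, 177, 134], [196, 174, 133], [194, 172, 132], [169, 147, 107], [131, 107, 77], [121, 94, 67], [119, 91, 67], [119, 95, 67], [119, 92, 62], [118, 91, 63], [120, 95, 65], [119, 93, 64], [125, 99, 69], [158, 126, 89], [164, 134, 94]]
[132 131 130 128 109  90  85  84  87  96 114 123 121 124 123 119 117 112
 106  98  92 107 115 112 104  96  91 111 113 108 100  90 111 108 101  89
  97  98 100  99]
[125 126 127 126 107  95  86  87  85  85  89  90  88  89  92  90]
```

The carton sits flat between the dividers, but its front reads about 0.8 mm off the pressed position. I'll give it a light final press from behind with the fingers shut.

Emit:
drive_tool --deltas '[1,0,0,0,0,0,0,1,0,0,0,0,0,0,1,0,0,0.03,0,0,0,1,0,0,0.06,0,0,0,1,0,0,0.085,0,0,0,1,0,0,0.098,0,0,0,1,0,-0.012,0.098,0,0,0,1,0,-0.024,0.098,0,0,0,1,0,-0.032,0.098,0,0,0,1,0,-0.036,0.098,0,0,0,1,0,-0.036,0.098,0,0,0]'

```text
time_s: 12.85
ee_pos: [0.5191, -0.048, 0.0612]
orientation: [-0.001, 0.683, 0.73, -0.001]
force: [0.8, -0.0, 0.6]
opening: -0.0001
```

```bash
python3 look.py k wrist; python3 go.py -.0685 .003 .06 94
```

```text
{'time_s': 12.9, 'ee_pos': [0.5195, -0.048, 0.0613], 'orientation': [-0.0009, 0.6829, 0.7305, -0.0005], 'force': [0.0623, -0.0243, 0.2778], 'opening': -0.0001}
now [[-0.0655, 0.0025]] 0.06127139439649866 shift tool [ 0.0005 -0.003   0.0013]
rotvec [-0.002 -0.001 -0.002]
```

View pics/wrist_k.png

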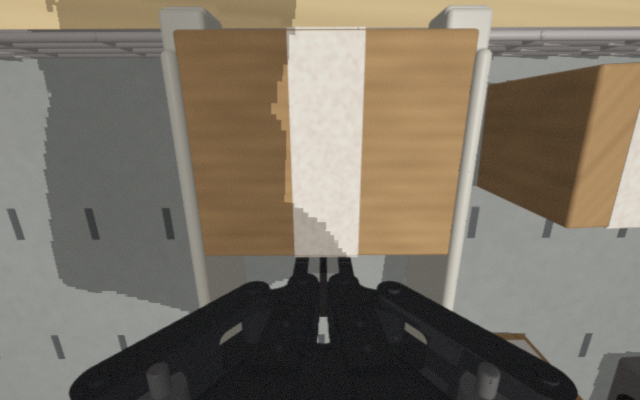

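Emit:
drive_tool --deltas '[1,0,-0.0015,0,0,0,0,1,0,-0.003,0,0,0,0,1,0,-0.003,0,0,0,0]'

```text
time_s: 13.2
ee_pos: [0.5165, -0.0482, 0.0612]
orientation: [-0.001, 0.683, 0.731, -0.0]
force: [-0.3, 1.2, 0.0]
opening: -0.0002
```

Emit:
drive_tool --deltas '[1,0,-0.001,0,0,0,0,1,0,-0.0015,0,0,0,0,1,0,-0.0015,0,0,0,0]'

```text
time_s: 13.5
ee_pos: [0.5157, -0.0483, 0.0614]
orientation: [-0.001, 0.683, 0.731, 0.0]
force: [5.3, 1.3, -2.1]
opening: 0.0003
```

Emit:
drive_tool --deltas '[1,0,-0.001,0,0,0,0,1,0,-0.0015,0,0,0,0]'

```text
time_s: 13.7
ee_pos: [0.5155, -0.0484, 0.0617]
orientation: [0.0, 0.683, 0.731, 0.001]
force: [9.5, 3.0, -4.0]
opening: 0.0
```

Emit:
drive_tool --deltas '[1,0,0.005,0,0,0,0,1,0,0.02,0,0,0,0,1,0,0.035,0,0,0,0,1,0,0.035,-0.04,0,0,0,1,0,0.035,-0.08,0,0,0,1,0,0.035,-0.12,0,0,0,1,0,0.035,-0.16,0,0,0,1,0,0.035,-0.2,0,0,0,1,0,0.035,-0.2,0,0,0,1,0,0.035,-0.2,0,0,0]'

```text
time_s: 14.7
ee_pos: [0.5503, -0.0463, 0.2621]
orientation: [0.001, 0.683, 0.731, 0.001]
force: [0.0, 0.9, -0.4]
opening: -0.0001
```

```bash
python3 look.py l wrist side; python3 -c "
import cv2
a=cv2.imread('pics/wrist_l.png'); cv2.imwrite('pics/wl.png',cv2.resize(a,(800,500),interpolation=cv2.INTER_CUBIC))
a=cv2.imread('pics/side_l.png')[130:300,240:470]; cv2.imwrite('pics/slc.png',cv2.resize(a,None,fx=3.4,fy=3.4,interpolation=cv2.INTER_CUBIC))"
```

```text
{'time_s': 14.8, 'ee_pos': [0.5496, -0.0462, 0.2607], 'orientation': [-0.0005, 0.6828, 0.7306, 0.0006], 'force': [-0.1669, -0.5164, 0.6313], 'opening': -0.0002}
```

View pics/wl.png

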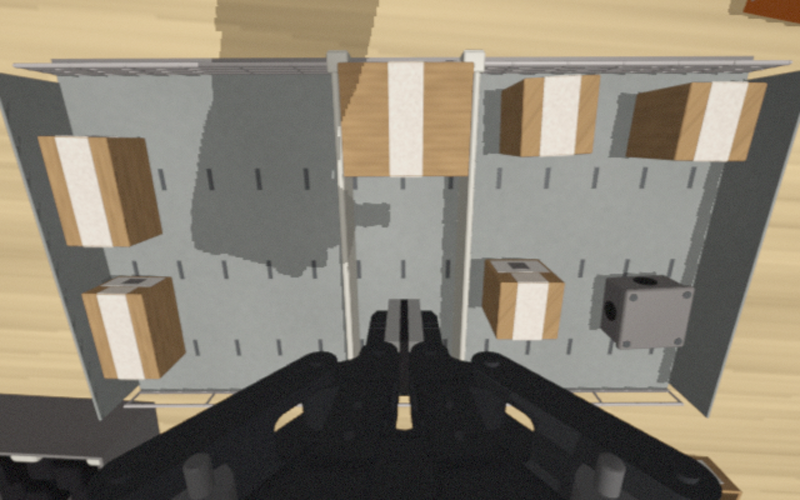

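View pics/slc.png

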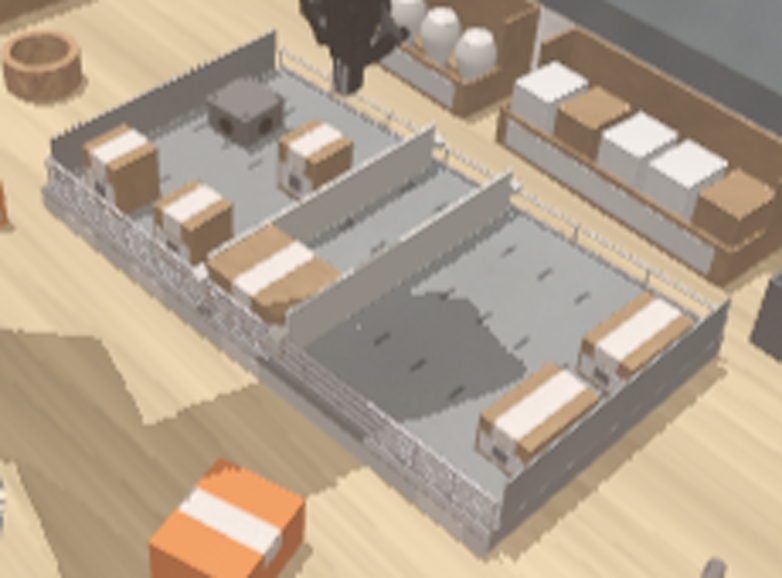

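The wrist view shows the carton at x 340–475, rows 62–177, square to the fence and filling the lane between the dividers. The small boxes, junction box and timer boxes haven't moved, and the arm is clear, so I'm handing it in.

```bash
python3 -c "
from plant import *
print(close_job())"
```

```text
the job is handed in; nothing more can be done
None
```

The carton is faced up: it stands against the front fence, square to it, and snug between the two dividers. I handed the job in at about 15 s of the 42 s allowed; no verdict is reported.

**What I did:**
1. I pushed the brown carton from behind with two spread fingers until it met the fence. The wrist force peaked at about 32 N.
2. I pushed the sliding divider left until the carton met the fixed divider. The force rose from about 6 N to 18 N at the expected position.
3. A check showed the carton about 0.8 mm off the fence, near the limit of what I can measure. I pressed it again gently from behind to 9.5 N; it met a firm stop at the same place as the first push.

**Last checks:**
- **Squareness:** before the final press, the carton's edges read within about 0.5° of the shelf's direction. The last pictures show it square, and I did not measure it again.
- **Snugness:** no gap to either divider shows in the last pictures.
- **Other goods:** the goods on the shelf look unmoved, I never reached for the orange look-alikes, and the gripper ended clear above the shelf.

**Disagreement:** the fence-to-carton distance differed between views: about 2–3 mm in two of them and about 6 mm in the third, where the fence was partly hidden. I relied on the contact force instead.

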